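Lock the shaker drive and hold the belt tensioner back

ROBOT

A 6-joint arm with a two-finger parallel gripper is mounted at the origin on a cart in front of the work surface, level with it; the furniture and walls round the work are solid. World frame = base frame: x ahead of the robot, y to its left, z up, the work surface at z = 0. Lengths are in m, angles in rad, forces in N, time in s.
With the tool pointing down it reaches from about 0.375 to 0.9 m from the base axis. Payload 3.1 kg.
Tool frame: the origin (TCP) lies midway between the tips of the shut fingers; the grasp point (between the pads) lies 19 mm behind it; z points along the fingers, y is the line along which they close (so a half turn about z gives the same grasp; the last joint's range is limited). The gripper opens to 85 mm and grips with 20 to 120 N. Pads are 22 mm wide; open, the fingers measure 114 mm over their backs; the gripper's body (76 mm by 85 mm) begins 54 mm behind the grasp point. The pads swing forward as they close: fully open they stand 13 mm farther back than shut.
Start: joints at [1.155, 0.527, 1.433, -0, 1.181, -0.178], TCP at [0.147, 0.607, 0.231] pointing down, gripper open.
Joint ranges: [-3.08, 3.08], [-0.75, 2.2], [0.22, 2.44], [-1.43, 4.57], [0, 2.65], [-2.85, 2.85]. Speed limits (rad/s): [2.79, 2.79, 3.14, 3.14, 3.14, 3.14].

INTERFACE

Orientations are given as a unit quaternion [x, y, z, w].
In Python, from station import manip gives the robot as it stands.
- The arm moves only by the tool step_arm, never from a script. Its argument "targets" is text: rows parted by semicolons, each of 4 numbers parted by spaces: the shift along the tool's x, y, z in mm, then the turn about the tool's z in degrees. A call has 1 to 12 rows; each row is the pose to reach, as a shift and turn from the pose commanded when the call began, along the tool's axes at that moment; what a row does not reach only later rows make up. A row lasts 1/10 s, in which the tool goes at most 50 mm and 8.59 degrees, less where a joint would pass 70% of its speed; a pose out of reach is approached as far as the arm can. A call with a gripper value outside its range is refused whole. "gripper" is the closure, from 0 (fully open) to 1 (shut), set as the call begins (left out, the last holds). The fingers move at their own pace and stop on an object; "squeeze" is the grip in N (left out, the last holds). Time passes only in rows, so rows that repeat a pose let the fingers close. It gives the time, the measured TCP pose, the force, the opening and the grip force at its end, in the units of the state.
- manip.sense(): the state, without advancing time (a new reading comes with each control period).
- manip.snapshot(name): name is "side" or "top"; returns the picture (400x640x3 uint8, red, green, blue); there is no depth.
- manip.get_calibration(name): a dict with "fov_y" (degrees; the focal length in pixels is half the picture's height over the tangent of half this angle, whatever the lens; pixels are square), "cx", "cy" (the principal point, pixels), "k1" (the pictures are not rectified: a ray, as slopes to the right and down, at radius r is drawn at 1 + k1 r^2 times it, then the intrinsics apply), "extrinsics" (4x4, takes a point from camera to world coordinates). Camera axes: x right, y down, z forward; pixel columns grow to the right and rows downward; lengths in m; the calibration is good to about 2 mm. A picture is of the moment at which its call begins. get_calibration takes no time and is no camera call.
- manip.sign_off(): hands the job in; it is judged then, once.
Trained networks look in the newest picture that a camera, given by its name, has taken for a name from the list of things; names that differ only in an ending like _2 or _b are one class to them, and where a whole thing is asked for, a point or a joint stands for the part that bears it (a point fixed in the world has none). Each returns a list of dicts, best first, with "p" (0 to 1); they miss things now and then, are a little off and sometimes report something else, mostly with a low value. They report only what shows in the picture. A call takes as long as a camera call. They do not tell look-alikes from the thing itself.
- manip.recognise(camera, query): "position" ([column, row] in pixels, amid what is visible of it).
- manip.masks_of(camera, query): "pixels" (400x640 bool, what is visible of it) and "position" ([column, row] in pixels, amid what is visible of it).
- manip.mark_of(camera, query): "position" ([column, row] in pixels: a listed point, or the origin of a listed thing).
The state is a dict: "t": time; "q": joint angles; "qd": joint speeds; "tau": joint torques, N m; "tcp_pos": TCP position; "tool_rot": TCP orientation; "force": force on the tool from outside, world axes, zero at the start; "ft_torque": the same for the moment, N m; "finger_gap": opening from 0.0 (shut) to 1.0 (fully open); "gripper_force": force on a finger pad.
Only numpy, scipy, OpenCV 4.12 (cv2) and the standard library are available. Lean on these libraries where they do the work, as an engineer would, in place of code of your own. Each camera call takes 0.05 s, during which the arm holds its last target. There are 200 camera calls.

TASK

The bench shaker has its platform off for a new drive belt. Take the knobbed lock pin out of the tool block and push it fully home, down through the lug of the big pulley into the socket beneath it, without turning the pulley off its mark and leaving the hex driver in the block; then push the sprung tensioner arm back by its upright handle past its last ratchet click. Finish while still holding the arm back there with the fingers, clear of its pawl, so that a colleague can slip the belt on.

Things in the scene. Friction and masses are not known exactly. Their poses are not given: they have to be found in the camera images.
- shaker: bench shaker, fixed: white housing 240 x 320 mm, aluminium deck 36 mm above the bench with the belt drive. Origin under its centre; x from the dials side to the back, y left along the long side. Big pulley axis at (35, 75) mm, tensioner pivot at (-30, -85) mm. Heights above the bench: pulley rims 76 mm, big pulley's eccentric stud 85, tensioner pivot nut 74, corner mounts 45
- lock_socket (a point): mouth of the upright lock socket fixed on the deck under the big pulley's lug: rim centre of a steel bush, 23 mm outside, bore 12.6 mm, rim 56 mm above the bench, 20 mm deep; axes as the shaker's
- lock_lug (a point): centre of the upper rim, 76 mm above the bench, of the tubular lug between hub and rim of the big pulley, 27.5 mm from the pulley's axis: bore 12.6 mm right through, 18 mm long, ending 2 mm above the socket; at pulley angle 0 it stands exactly over the socket
- big_pulley (a joint): angle of the big pulley (106 mm toothed pulley, upright axis), rad, 0 on its mark (lug over socket), positive anticlockwise from above; starts within 0.06 of the mark; slight friction (about 1 N at the lug), so the pin's tapered tip draws it into line
- lock_pin: loose steel lock pin, 78 mm long, 60 g, upright in an outer hole of the tool block. Origin at its lower tip, z up. Shank 10 mm thick, tapered to 4 mm over the lowest 8 mm; collar 25 mm wide from 37 to 40 mm up; knurled knob 18-20 mm wide from 40 to 78 mm up. Home: collar on the lug, tip 39 mm above the bench, 17 mm below the socket's mouth
- hex_driver: short hex driver with a bulbous black handle 24 mm wide in the other outer hole of the block; origin at the lower tip of its 6 mm blade, 84 mm tall. To be left where it is
- tool_block: fixed aluminium block 130 x 46 x 45 mm (x, y, z) with three 12.5 mm holes, 40 mm deep, at x = -42, 0 and 42 mm; origin under its centre. The pin's collar rests on its top: pin tip 8 mm above the bench
- tensioner (a joint): angle of the tensioner arm, rad: 0 at rest, positive anticlockwise from above as it is pushed back towards the shaker's dials side (-x); stop at 0.62. Sprung: 2.8 N at the handle at rest, 8 N at the stop, plus up to 4 N at each tooth. Clicks at about 0.17, 0.32 and 0.47; let go, it falls back on to the tooth last passed
- tension_handle (a point): middle of the tensioner's upright black handle, on its axis, 106 mm above the bench: 14 mm post, straight from 87 to 118 mm above the bench, on the white 32 mm idler roller (its top at 76 mm) at the arm's end, 100 mm from the pivot. At arm angle q it is at pivot + 100 mm x (sin(0.35 - q), cos(0.35 - q)) in the shaker's x, y
- pawl (a joint): pawl slider beside the arm's toothed quadrant: 0 m fully in, up to 0.007 m out as a tooth lifts it; a spring presses it in
Things that resemble listed ones, but are neither listed nor needed, are in the scene too. What is shaped like the lock_pin but pink or purple is not meant.

How it is judged:
On the way, in this order (a step that is already met when the one before it is completed fails the run):
1. the lock pin is home through the lug in the socket (z of lock_pin in the frame of lock_socket below -0.0135 m and horizontal distance between lock_pin and lock_socket below 0.004 m and angle between lock_pin's own z axis and vertical below 0.15 rad), for 0.2 s.
2. the tensioner arm has been pushed back past its last click (value of joint tensioner above 0.478 rad and value of joint pawl below 0.002 m), for 0.2 s.
At the end, for the whole second after the job is handed in: the pin is home in lug and socket (within 3.5 mm of full depth, upright, let go), and the tensioner arm is past its last click, held beyond 0.478 rad by the fingers alone pressing on it with more than 2 N, the pawl dropped in behind the last tooth but not carrying it (all of step 1 and all of step 2 and contact force between the fingers and lock_pin below 0.5 N and contact force between the fingers and tensioner above 2 N); the arm keeps its last pose, push and grip.
It fails at once if the big pulley is turned off its mark by more than 0.2 rad (value of joint big_pulley above 0.2 rad or value of joint big_pulley below -0.2 rad).
It fails at once if the hex driver is moved by more than 30 mm (distance of hex_driver from where it was at the start of the episode above 0.03 m).
It also fails if it takes over 61 s, if anything falls off the work surface, if the arm or the gripper's body presses on something with over 40 N, if the wrist force passes 120 N, or if a joint passes its speed limit or range.

## Working session

There is one attempt and no reset: what is moved stays moved. The work goes in short steps, Python scripts to look and compute and a tool call to move; the robot and the scene stay as the last step left them, time stands still between calls to the robot, and variables do not carry over. Pictures are saved under pics/ and viewed, at most 13 in all, crops included, and the job is handed in when it is done.

Besides the shell and the picture viewer there is one more tool, called after "Emit:" as a command line: name --argument value ..., lists and objects as JSON in quotes. step_arm: Moves the arm, as the interface text tells. Its arguments: {"type":"object","properties":{"targets":{"type":"string"},"gripper":{"type":"number"},"squeeze":{"type":"number"}},"required":["targets"]}

```bash
mkdir -p pics; ls; cat > h.py <<'E'
import numpy as np, cv2
from station import manip
def cal(n):
    c=manip.get_calibration(n); f=200/np.tan(np.radians(c['fov_y'])/2); return c,f,np.array(c['extrinsics'])
def ray(n,px):
    c,f,T=cal(n); d=np.array([(px[0]-c['cx'])/f,(px[1]-c['cy'])/f]); u=d.copy()
    for _ in range(20): u=d/(1+c['k1']*(u@u))
    v=T[:3,:3]@np.array([u[0],u[1],1]); return T[:3,3],v/np.linalg.norm(v)
def atz(n,px,z):
    o,v=ray(n,px); return o+v*(z-o[2])/v[2]
def proj(n,P):
    c,f,T=cal(n); p=T[:3,:3].T@(np.array(P)-T[:3,3]); u=p[:2]/p[2]; u=u*(1+c['k1']*(u@u)); return u*f+[c['cx'],c['cy']]
def snap(n,name):
    im=manip.snapshot(n); cv2.imwrite('pics/'+name,im[:,:,::-1]); return im
E
python3 - <<'E'
from h import *
a=snap('top','t0.png'); b=snap('side','s0.png')
cv2.imwrite('pics/both.png',np.vstack([a,b])[:,:,::-1])
for n in('top','side'):
    c=cal(n); print(n,c[1],c[0]['k1'],c[2].round(3).tolist())
    for q in ['lock_socket','lock_lug','lock_pin','hex_driver','tool_block','tension_handle','shaker']:
        r=manip.mark_of(n,q); print(n,q,[(np.round(x['position'],1).tolist(),round(x['p'],2)) for x in r[:3]])
print(manip.sense())
E
```

```text
pics
top 458.3484988327577 -0.06993993953089975 [[-0.02, -0.985, 0.172, 0.33], [-1.0, 0.016, -0.023, 0.097], [0.02, -0.172, -0.985, 1.145], [0.0, 0.0, 0.0, 1.0]]
top lock_socket [([217.5, 173.5], 0.85)]
top lock_lug [([217.9, 169.5], 0.87)]
top lock_pin [([378.5, 195.7], 0.69), ([405.0, 213.7], 0.61), ([375.5, 229.9], 0.53)]
top hex_driver [([405.2, 184.0], 0.51)]
top tool_block [([407.7, 198.1], 0.95)]
top tension_handle [([256.7, 172.5], 0.67)]
top shaker [([264.9, 182.3], 0.94)]
side 448.0255768455519 0.005927452518489021 [[0.882, -0.209, 0.422, 0.167], [-0.471, -0.385, 0.794, -0.596], [-0.003, -0.899, -0.438, 0.462], [0.0, 0.0, 0.0, 1.0]]
side lock_socket [([286.8, 165.1], 0.72)]
side lock_lug [([285.6, 158.4], 0.58)]
side lock_pin [([355.8, 270.3], 0.81), ([312.6, 286.3], 0.56), ([389.4, 264.0], 0.54)]
side hex_driver []
side tool_block [([380.2, 303.9], 0.7), ([286.7, 167.3], 0.51)]
side tension_handle [([298.5, 159.1], 0.71)]
side shaker [([298.8, 204.9], 0.93)]
{'t': 0.8, 'q': array([ 1.15453258e+00,  5.27463856e-01,  1.43266085e+00,  1.89839536e-06,
        1.18140390e+00, -1.78502159e-01]), 'qd': array([ 0.00217388,  0.00065073, -0.00038564,  0.00014262,  0.00133714,
        0.00047188]), 'tau': array([-6.54697633e-04, -4.42258430e+01, -1.78412855e+01, -1.60430282e-04,
        7.19296895e-04, -1.79507208e-05]), 'tcp_pos': array([0.14717664, 0.60742315, 0.23134512]), 'tool_rot': array([1.18601333e-01, 9.92941953e-01, 3.08732016e-05, 8.54327703e-06]), 'force': array([-0.31670744,  0.1208656 ,  0.1858955 ]), 'ft_torque': array([ 0.01871359, -0.04590311,  0.02870237]), 'gripper_force': 0.0, 'finger_gap': 0.996035649806035}
```

View pics/t0.png

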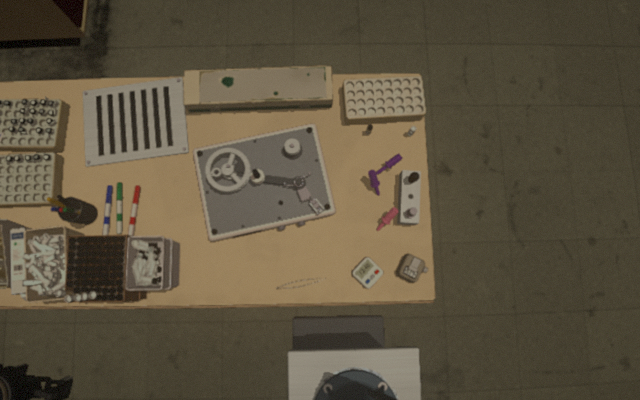

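View pics/s0.png

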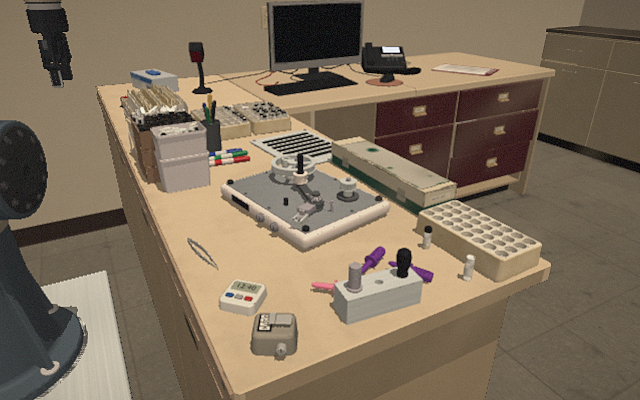

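The top view shows the block at about (409,197), with the black hex driver at (413,177) and the steel pin at (410,212). The shaker is at (265,182), with the big pulley at (228,171) and the black handle at (257,175). I'll look at enlarged crops.

```bash
python3 - <<'E'
from h import *
t=cv2.imread('pics/t0.png'); s=cv2.imread('pics/s0.png')
a=cv2.resize(t[115:250,185:340],(620,540),interpolation=cv2.INTER_CUBIC)
b=cv2.resize(t[160:230,385:430],(180,280),interpolation=cv2.INTER_CUBIC)
o=np.zeros((540,800,3),np.uint8);o[:,:620]=a;o[:280,620:]=b
cv2.imwrite('pics/c1.png',o)
a=cv2.resize(s[140:250,215:395],(720,440),interpolation=cv2.INTER_CUBIC)
cv2.imwrite('pics/c2.png',a)
for q,z in [('lock_socket',.056),('lock_lug',.076),('tension_handle',.106),('shaker',0),('tool_block',0)]:
    for n in ('top','side'):
        r=manip.mark_of(n,q)
        for x in r[:2]: print(q,n,x['position'],atz(n,x['position'],z).round(4),round(x['p'],2))
for n in ('top','side'):
  for q in ('lock_pin','hex_driver','tool_block','shaker','tension_handle'):
    for x in manip.masks_of(n,q):
        p=x['pixels']; ys,xs=np.nonzero(p); print(n,q,round(x['p'],2),np.round(x['position'],1),p.sum(),xs.min(),xs.max(),ys.min(),ys.max())
        if q in('shaker','tool_block') and p.sum()>200: print(cv2.minAreaRect(np.c_[xs,ys].astype(np.float32)))
E
```

```text
lock_socket top [217.5, 173.5] [0.5777 0.323  0.056 ] 0.85
lock_socket side [286.8, 165.1] [0.5805 0.3206 0.056 ] 0.72
lock_lug top [217.9, 169.5] [0.5829 0.3181 0.076 ] 0.87
lock_lug side [285.6, 158.4] [0.5755 0.3152 0.076 ] 0.58
tension_handle top [256.7, 172.5] [0.5672 0.2217 0.106 ] 0.67
tension_handle side [298.5, 159.1] [0.5668 0.227  0.106 ] 0.71
shaker top [264.9, 182.3] [0.5655 0.2134 0.    ] 0.94
shaker side [298.8, 204.9] [0.5602 0.2166 0.    ] 0.93
tool_block top [407.7, 198.1] [ 0.5188 -0.1498  0.    ] 0.95
tool_block side [380.2, 303.9] [ 0.5211 -0.1509  0.    ] 0.7
tool_block side [286.7, 167.3] [0.6306 0.4328 0.    ] 0.51
top lock_pin 0.64 [282.3 179.9] 620 250 309 170 201
top lock_pin 0.56 [374.2 180.8] 210 368 380 170 195
top lock_pin 0.56 [386.9 219.7] 180 377 397 208 230
top hex_driver 0.7 [407.  196.5] 936 397 420 170 224
top hex_driver 0.63 [411.2 178.1] 96 408 419 172 182
top tool_block 0.63 [408.4 196.2] 906 398 420 170 224
((408.48675537109375, 196.96890258789062), (21.89920997619629, 53.78010559082031), 3.4682295322418213)
top shaker 0.93 [265.2 179.4] 1224
[... 321 characters left out ...]
2 333 282 290
side lock_pin 0.48 [423.5 272.9] 224 388 433 262 282
side lock_pin 0.27 [288.3 162.3] 627 271 313 153 176
side hex_driver 0.76 [401.1 260.9] 352 396 410 248 277
side tool_block 0.76 [376.8 295.1] 3301 333 422 268 325
((377.8320007324219, 294.244873046875), (44.189144134521484, 93.20946502685547), 75.0685806274414)
side tool_block 0.46 [401.7 263.3] 409 395 410 248 279
((402.7507629394531, 263.48614501953125), (14.5331449508667, 31.174150466918945), 3.1798300743103027)
side shaker 0.84 [299.4 200.9] 8801 220 388 153 247
((303.61138916015625, 198.5233154296875), (156.34396362304688, 86.23391723632812), 30.256441116333008)
side tension_handle 0.57 [300.4 185.9] 646 293 322 154 213
```

View pics/c1.png

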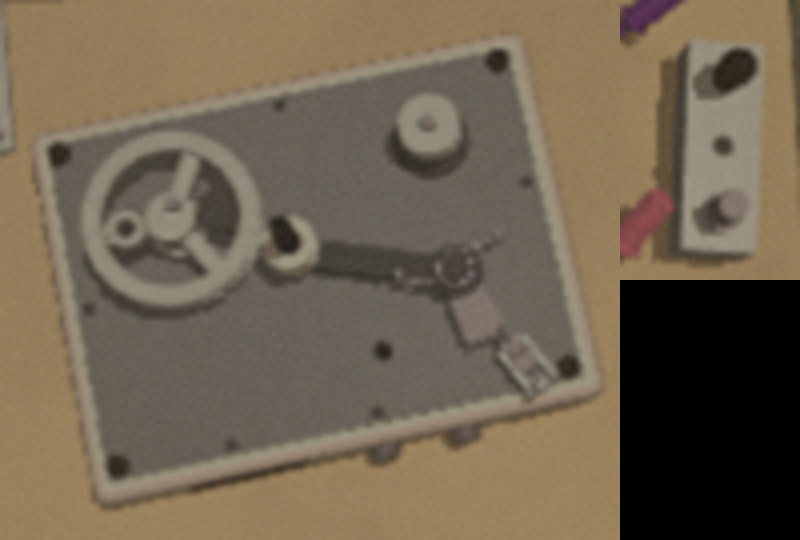

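View pics/c2.png

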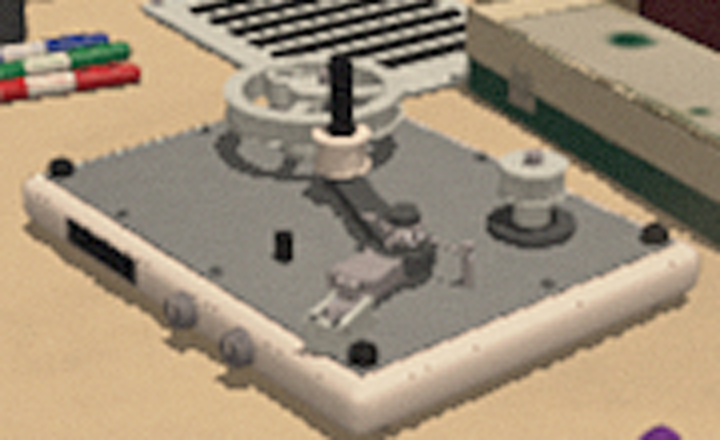

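Both crops agree. The lug's bore is at crop (124,230), which is top pixel (216,172.5). The four corner mounts, the handle and the pin knob (top pixel 413,212) are also clear, and the loose pink and purple pins lie on the bench. Next I'll fit the poses.

```bash
python3 - <<'E'
from h import *
T=lambda x,y:(185+(x+.5)/4-.5,115+(y+.5)/4-.5)
S=lambda x,y:(215+(x+.5)/4-.5,140+(y+.5)/4-.5)
Mt=np.array([atz('top',T(*p),.045)[:2] for p in [(60,153),(497,61),(569,367),(118,467)]])
Ms=np.array([atz('side',S(*p),.045)[:2] for p in [(62,162),(654,229),(363,346)]])
print('mounts top',Mt.round(4).tolist(),Mt.mean(0)); print('side',Ms.round(4).tolist())
yv=Mt[0]+Mt[3]-Mt[1]-Mt[2]; yaw=np.arctan2(-yv[0],yv[1]); xv=Mt[0]+Mt[1]-Mt[2]-Mt[3]; print('yaw',yaw,np.arctan2(xv[1],xv[0]))
c=Mt.mean(0); R=np.array([[np.cos(yaw),-np.sin(yaw)],[np.sin(yaw),np.cos(yaw)]])
W=lambda x,y:(c+R@[x/1e3,y/1e3]).round(4)
h=100*np.array([np.sin(.35),np.cos(.35)])
print('pulley',W(35,75),'from img',atz('top',T(172,205),.085),'handle',W(-30+h[0],-85+h[1]),'img',atz('top',T(285,225),.118), 'pivot',W(-30,-85),atz('top',T(458,262),.074))
print('pulley side',atz('side',S(0,0),.085))
print('lug',atz('top',T(124,230),.076))
B=lambda x,y:(385+(x-620+.5)/4-.5,160+(y+.5)/4-.5)
print('pin top',atz('top',B(735,205),.086),'side',atz('side',(354,264),.086))
print('hex',atz('top',B(740,62),.094),'hole mid',atz('top',B(723,146),.045))
print('blk corners',[atz('top',B(*p),.045).round(4).tolist() for p in [(688,42),(762,45),(756,256),(682,250)]])
print(R.T@(atz('top',T(124,230),.076)[:2]-c))
E
```

```text
mounts top [[0.6333, 0.3709], [0.6884, 0.0993], [0.4943, 0.0585], [0.4379, 0.3308]] [0.56349168 0.21487269]
side [[0.4387, 0.3243], [0.6858, 0.0908], [0.4941, 0.0536]]
yaw 0.20205614211282416 0.20497647643127653
pulley [0.5827 0.2954] from img [0.58924824 0.29332482 0.085     ] handle [0.5659 0.2245] img [0.5683134 0.2221328 0.118    ] pivot [0.5512 0.1256] [0.55429535 0.12432112 0.074     ]
pulley side [0.46071482 0.50416426 0.085     ]
lug [0.57659909 0.32344802 0.076     ]
pin top [ 0.47398379 -0.14314322  0.086     ] side [ 0.47383544 -0.14287875  0.086     ]
hex [ 0.55805894 -0.14896768  0.094     ] hole mid [ 0.51619074 -0.14696086  0.045     ]
blk corners [[0.5818, -0.1286, 0.045], [0.5793, -0.1748, 0.045], [0.4481, -0.1636, 0.045], [0.4526, -0.1185, 0.045]]
[0.03463009 0.10373603]
```

```bash
cat >> h.py <<'E'
from scipy.spatial.transform import Rotation as Ro
def tool():
    s=manip.sense(); R=Ro.from_quat(s['tool_rot']).as_matrix(); return s,R
def go(P,az=None):
    s,R=tool(); d=R.T@(np.array(P)-s['tcp_pos'])*1e3; a=np.arctan2(R[1,1],R[0,1])
    t=0 if az is None else -np.degrees((az-a+np.pi/2)%np.pi-np.pi/2)
    print('shift',d.round(1),'turn',round(float(t),1),'az',round(float(a),3),'tilt',R[2,2].round(5),'t',s['t'],'F',s['force'].round(2))
E
python3 - <<'E'
from h import *
go([.45,.30,.23]); go([.474,-.143,.16])
E
```

```text
shift [-366.7 -227.4    1.3] turn 0.0 az 1.333 tilt -1.0 t 1.8 F [ 0.52 -0.24 -0.58]
shift [-494.3 -652.3   71.3] turn 0.0 az 1.333 tilt -1.0 t 1.8 F [ 0.52 -0.24 -0.58]
```

Emit:
step_arm --targets "-367 -227 0 0;-367 -227 0 0;-367 -227 0 0;-367 -227 0 0;-367 -227 0 0;-367 -227 0 0;-367 -227 0 0;-367 -227 0 0;-367 -227 0 0;-494 -652 50 0;-494 -652 71 0;-494 -652 71 0" --gripper 0.3

```text
t: 3.0
tcp_pos: [0.4585, 0.1505, 0.2093]
tool_rot: [0.118, 0.993, 0.0, 0.001]
force: [0.6, -0.8, 0.1]
finger_gap: 0.7
gripper_force: 0.0
```

```bash
python3 - <<'E'
from h import *
go([.474,-.143,.16])
E
```

```text
shift [ -84.  -281.6   49.4] turn 0.0 az 1.334 tilt -1.0 t 3.0 F [ 0.56 -0.8   0.06]
```

Emit:
step_arm --targets "-84 -282 50 0;-84 -282 50 0;-84 -282 50 0;-84 -282 50 0;-84 -282 50 0;-84 -282 50 0;-84 -282 50 0;-84 -282 50 0;-84 -282 50 0"

```text
t: 3.9
tcp_pos: [0.4729, -0.1405, 0.1594]
tool_rot: [0.118, 0.993, 0.0, -0.0]
force: [-0.1, 0.5, -0.7]
finger_gap: 0.7
gripper_force: 0.0
```

```bash
python3 - <<'E'
from h import *
go([.474,-.143,.16])
t=snap('top','t1.png'); s=snap('side','s1.png')
a=cv2.resize(t[150:240,370:450],(400,450),interpolation=cv2.INTER_CUBIC)
b=cv2.resize(s[200:312,310:410],(400,448),interpolation=cv2.INTER_CUBIC)
o=np.zeros((450,800,3),np.uint8);o[:,:400]=a;o[:448,400:]=b
cv2.imwrite('pics/c3.png',o[:,:,::-1])
p=manip.sense()['tcp_pos']; print(p,proj('side',p),proj('top',p))
E
```

```text
shift [-1.7 -2.1 -0.6] turn 0.0 az 1.334 tilt -1.0 t 3.9 F [-0.06  0.48 -0.73]
[ 0.47315624 -0.1400012   0.15956276] [354.35316442 219.09658254] [419.25136557 206.60544476]
```

View pics/c3.png

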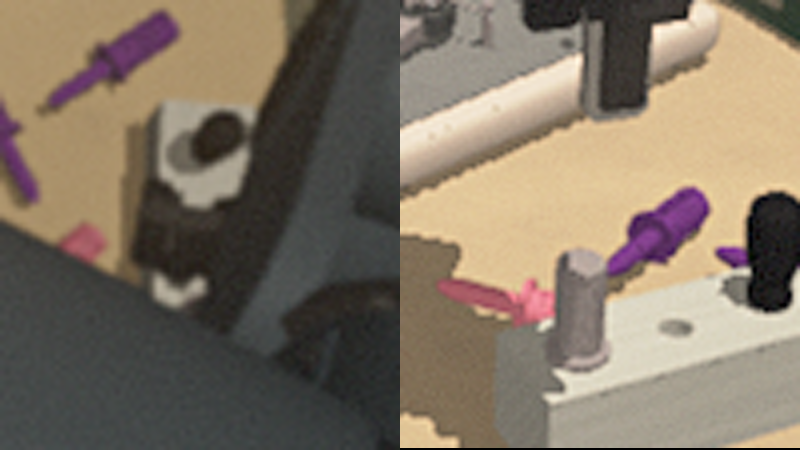

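The gripper is above the pin: side-crop knob top at about (583,255), which is side pixel (355,264), in line with the estimate. Descending to grip.

Emit:
step_arm --targets "-2 -2 40 0;-2 -2 80 0;-2 -2 100 0;-2 -2 109 0;-2 -2 109 0;-2 -2 109 0;-2 -2 109 0"

```text
t: 4.7
tcp_pos: [0.4758, -0.1442, 0.0516]
tool_rot: [0.118, 0.993, -0.001, 0.001]
force: [-0.1, -0.2, -0.4]
finger_gap: 0.7
gripper_force: 0.0
```

Emit:
step_arm --targets "0 0 0 0;0 0 0 0;0 0 0 0;0 0 0 0;0 0 0 0;0 0 0 0;0 0 0 0;0 0 0 0" --gripper 1 --squeeze 40

```text
t: 5.5
tcp_pos: [0.4751, -0.1443, 0.0509]
tool_rot: [0.119, 0.993, -0.0, 0.0]
force: [-1.9, -0.5, 5.3]
finger_gap: 0.2
gripper_force: 38.9
```

```bash
python3 - <<'E'
from h import *
go([.474,-.143,.05]); print(manip.sense())
E
```

```text
shift [1.4 1.  0.9] turn 0.0 az 1.333 tilt -1.0 t 5.5 F [-1.87 -0.51  5.34]
{'t': 5.5, 'q': array([-5.20246307e-01,  6.64195650e-01,  1.89221681e+00, -5.10051412e-05,
        5.84180176e-01, -1.85314360e+00]), 'qd': array([ 0.00025479, -0.00011155, -0.00237977, -0.00116513,  0.00015623,
       -0.0003243 ]), 'tau': array([-2.95346871e-02, -3.63641417e+01, -6.49462357e+00,  1.55867671e-02,
       -1.88356815e-01, -1.48494692e-03]), 'tcp_pos': array([ 0.47513445, -0.14428401,  0.05094978]), 'tool_rot': array([ 1.18648082e-01,  9.92936243e-01, -2.08267408e-04,  4.54788254e-04]), 'force': array([-1.87280025, -0.51361125,  5.3447026 ]), 'ft_torque': array([0.0751454 , 0.10556838, 0.0118774 ]), 'gripper_force': 38.89058589935303, 'finger_gap': 0.19960420029112774}
```

Emit:
step_arm --targets "0 0 -20 0;0 0 -60 0;0 0 -100 0;0 0 -150 0;0 0 -150 0;0 0 -150 0;0 0 -150 0"

```text
t: 6.2
tcp_pos: [0.4737, -0.1434, 0.1991]
tool_rot: [0.119, 0.993, 0.001, -0.001]
force: [0.1, 0.1, -1.2]
finger_gap: 0.2
gripper_force: 39.3
```

```bash
python3 - <<'E'
from h import *
go([.500,.200,.20],.202); go([.577,.3225,.20],.202)
print(manip.sense()['finger_gap'],manip.sense()['gripper_force'])
E
```

```text
shift [ 55.3 340.   -0.5] turn 64.8 az 1.333 tilt -0.99999 t 6.2 F [ 0.07  0.12 -1.22]
shift [  9.4 477.1  -0.5] turn 64.8 az 1.333 tilt -0.99999 t 6.2 F [ 0.07  0.12 -1.22]
0.2003732013132493 39.29307997226715
```

Emit:
step_arm --targets "5 40 0 6;8 80 0 12;8 120 0 18;8 160 0 24;9 200 0 30;9 240 0 36;9 280 0 42;9 320 0 48;9 360 0 54;9 400 0 60;9 440 0 65;9 477 0 65"

```text
t: 7.4
tcp_pos: [0.5773, 0.323, 0.197]
tool_rot: [0.634, 0.773, -0.002, -0.001]
force: [0.1, -0.0, -0.6]
finger_gap: 0.2
gripper_force: 39.4
```

Emit:
step_arm --targets "0 0 30 0;0 0 50 0;0 0 50 0;0 0 50 0"

```text
t: 7.8
tcp_pos: [0.5775, 0.3211, 0.1481]
tool_rot: [0.634, 0.774, -0.002, -0.001]
force: [1.0, -0.1, 0.6]
finger_gap: 0.195
gripper_force: 39.4
```

```bash
python3 - <<'E'
from h import *
go([.577,.3225,.15],.202)
s=snap('side','s2.png'); t=snap('top','t2.png')
p=manip.sense()['tcp_pos']
for z in (0,.043,.004): print(proj('side',p-[0,0,z]))
a=cv2.resize(s[110:210,240:330],(540,600),interpolation=cv2.INTER_CUBIC)
b=cv2.resize(t[130:210,190:235],(250,444),interpolation=cv2.INTER_CUBIC)
o=np.zeros((600,790,3),np.uint8);o[:,:540]=a;o[:444,540:]=b
cv2.imwrite('pics/c4.png',o[:,:,::-1])
for n in ('side','top'):
  for q in ('lock_lug','lock_socket','lock_pin'):
    for x in manip.mark_of(n,q)[:2]: print(n,q,np.round(x['position'],1),round(x['p'],2))
print(proj('side',[.577,.3225,.076]))
E
```

```text
shift [ 1.4 -0.2 -1.9] turn -0.2 az 0.198 tilt -0.99999 t 7.8 F [ 1.04 -0.14  0.59]
[284.83295089 127.18077582]
[285.41492809 144.78710029]
[284.88800294 128.8456073 ]
side lock_lug [289.6 155. ] 0.62
side lock_lug [283.4 146.7] 0.15
side lock_socket [288.3 158.5] 0.65
side lock_socket [290.5 166.6] 0.6
side lock_pin [320.7 271.1] 0.73
side lock_pin [359.7 266.5] 0.68
top lock_lug [216.  175.6] 0.67
top lock_lug [256.9 172.1] 0.33
top lock_socket [217.9 171.2] 0.79
top lock_socket [406.8 184.6] 0.22
top lock_pin [364.5 217.1] 0.74
top lock_pin [380.8 165.4] 0.57
[284.87698443 157.32288524]
```

View pics/c4.png

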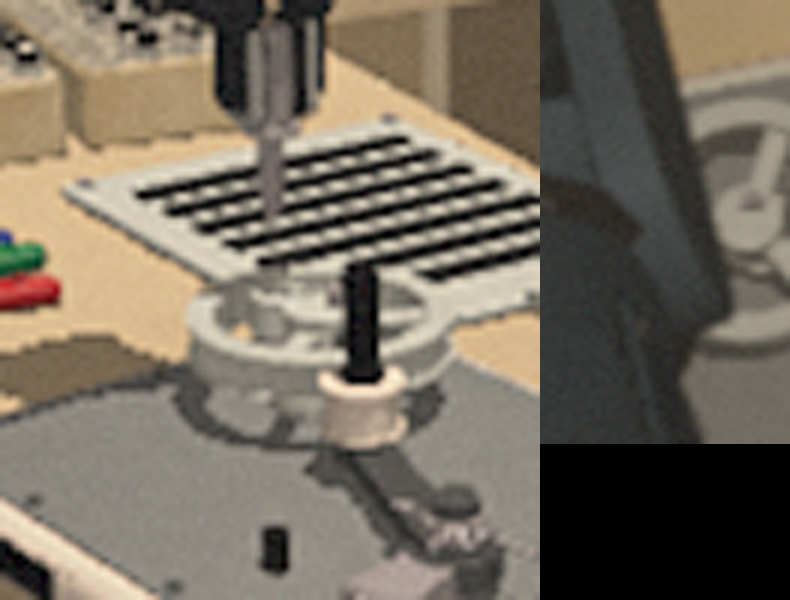

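The pin is held and hangs over the lug area: tip at side pixel (285,147.5), lug ring at about (286,157). I'll zoom in on the lug with the predictions overlaid.

```bash
python3 - <<'E'
from h import *
def crop(f,n,x0,x1,y0,y1,k,pts):
    im=cv2.imread(f)[y0:y1,x0:x1]; im=cv2.convertScaleAbs(cv2.resize(im,None,fx=k,fy=k,interpolation=cv2.INTER_CUBIC),alpha=1.5)
    for P,c in pts:
        u=proj(n,P); cv2.circle(im,(int((u[0]-x0+.5)*k),int((u[1]-y0+.5)*k)),3,c,-1)
    return im
c=np.array([.577,.3225]); ring=[([c[0]+.0095*np.cos(a),c[1]+.0095*np.sin(a),.076],(0,0,255)) for a in np.arange(0,6.28,.6)]
p=manip.sense()['tcp_pos']-[0,0,.043]
a=crop('pics/s2.png','side',268,308,140,180,10,ring+[(p,(0,255,0))])
pu=np.array([.5827,.2954])
rim=[([pu[0]+.053*np.cos(a),pu[1]+.053*np.sin(a),.076],(255,0,0)) for a in np.arange(0,6.28,.3)]
b=crop('pics/t0.png','top',200,240,152,192,10,ring+rim)
cv2.imwrite('pics/c5.png',np.hstack([a,b]))
E
```

```text
(no output)
```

View pics/c5.png

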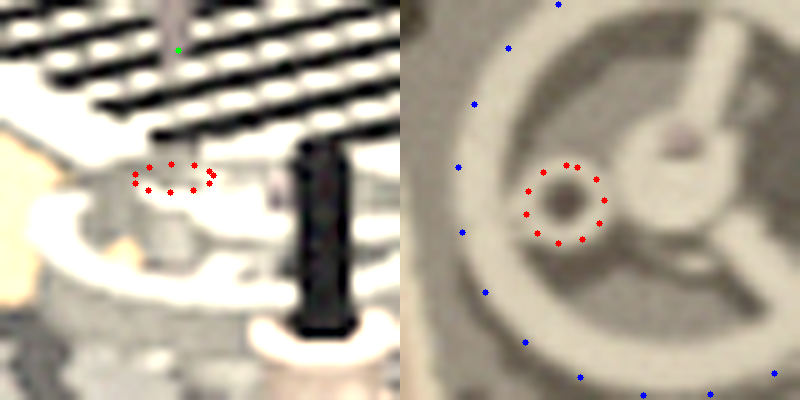

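The top overlay matches the lug ring and the rim well, and the pin tip is in line in the side view. Now a guarded descent.

Emit:
step_arm --targets "0.5 0 10 0;0.5 0 20 0;0.5 0 26 0;0.5 0 30 0;0.5 0 34 0;0.5 0 34 0"

```text
t: 8.8
tcp_pos: [0.578, 0.322, 0.1155]
tool_rot: [0.634, 0.774, -0.001, -0.0]
force: [0.1, -0.1, -0.5]
finger_gap: 0.199
gripper_force: 39.4
```

```bash
python3 - <<'E'
from h import *
go([.577,.3225,.082],.202); print(manip.sense()['ft_torque'])
E
```

```text
shift [ 0.7 -0.8 33.5] turn -0.2 az 0.199 tilt -1.0 t 8.8 F [ 0.06 -0.11 -0.5 ]
[ 0.05036465 -0.01349674  0.04469699]
```

Emit:
step_arm --targets "0.5 -0.5 3 0;0.5 -0.5 6 0;0.5 -0.5 9 0;0.5 -0.5 9 0"

```text
t: 9.2
tcp_pos: [0.5775, 0.3224, 0.1069]
tool_rot: [0.634, 0.774, -0.0, -0.0]
force: [0.5, -0.0, -1.0]
finger_gap: 0.196
gripper_force: 39.4
```

```bash
python3 - <<'E'
from h import *
go([.577,.3225,.082],.202); print(manip.sense()['ft_torque'])
s=snap('side','s3.png')
for n,q in (('side','lock_pin'),):
    for x in manip.masks_of(n,q)[:4]: 
        ys,xs=np.nonzero(x['pixels']); print(q,x['p'],xs.min(),xs.max(),ys.min(),ys.max())
E
```

```text
shift [ 0.2 -0.5 24.9] turn -0.2 az 0.199 tilt -1.0 t 9.2 F [ 0.46 -0.05 -1.01]
[-0.04886799 -0.02297903  0.01985283]
lock_pin 0.87 362 386 247 268
lock_pin 0.6 389 434 262 283
lock_pin 0.59 320 356 269 281
```

Emit:
step_arm --targets "0 0 4 0;0 0 8 0;0 0 12 0;0 0 14 0;0 0 14 0"

```text
t: 9.8
tcp_pos: [0.5776, 0.3223, 0.0927]
tool_rot: [0.634, 0.774, -0.0, -0.0]
force: [0.6, -1.1, -1.5]
finger_gap: 0.201
gripper_force: 39.4
```

```bash
python3 - <<'E'
from h import *
go([.577,.3225,.082],.202); print(manip.sense()['ft_torque'])
E
```

```text
shift [ 0.4 -0.6 10.7] turn -0.2 az 0.199 tilt -1.0 t 9.8 F [ 0.65 -1.13 -1.53]
[-0.20828574 -0.06888425 -0.02933705]
```

Emit:
step_arm --targets "0 0 3 0;0 0 6 0;0 0 9 0;0 0 10.5 0;0 0 12 0;0 0 12 0"

```text
t: 10.4
tcp_pos: [0.5781, 0.3223, 0.082]
tool_rot: [0.634, 0.774, 0.0, 0.0]
force: [0.1, -3.4, 4.1]
finger_gap: 0.196
gripper_force: 40.0
```

```bash
python3 - <<'E'
from h import *
go([.577,.3225,.082],.202); print(manip.sense()['ft_torque'])
s=snap('side','s4.png')
a=cv2.resize(s[110:200,240:340],(800,720),interpolation=cv2.INTER_CUBIC)[:600]
cv2.imwrite('pics/c6.png',a[:,:,::-1])
E
```

```text
shift [ 0.4 -1.  -0. ] turn -0.2 az 0.199 tilt -1.0 t 10.4 F [ 0.08 -3.4   4.06]
[-0.55190219  0.01230361 -0.0176371 ]
```

View pics/c6.png

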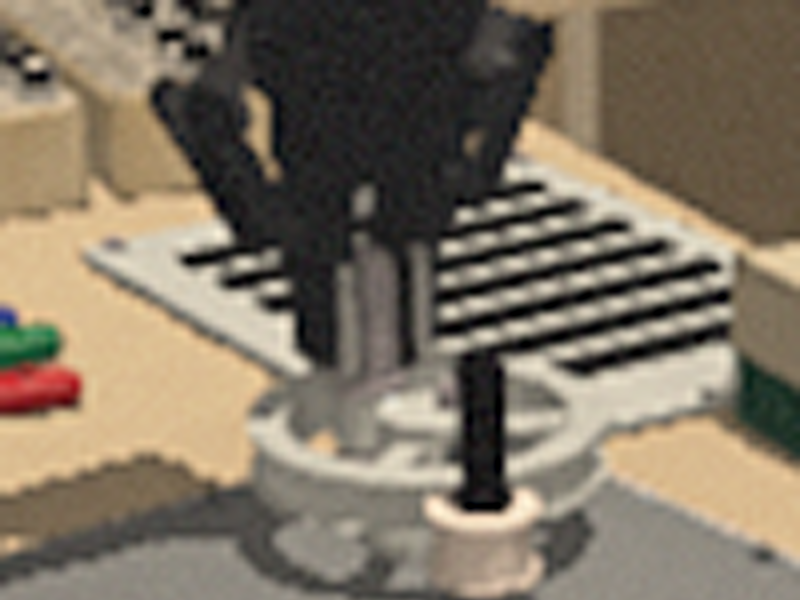

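The collar sits on the lug at the computed depth, with an upward force of 4 N, so it has made contact. I'll push a little more, release and lift.

Emit:
step_arm --targets "0 0 1.5 0;0 0 2.5 0;0 0 2.5 0"

```text
t: 10.75
tcp_pos: [0.5789, 0.3225, 0.0819]
tool_rot: [0.634, 0.774, 0.001, 0.001]
force: [-2.3, -4.0, 15.1]
finger_gap: 0.2
gripper_force: 41.0
```

Emit:
step_arm --targets "0 0 -1.5 0;0 0 -2 0;0 0 -2 0;0 0 -2 0;0 0 -2 0" --gripper 0.4

```text
t: 11.25
tcp_pos: [0.5775, 0.3226, 0.0803]
tool_rot: [0.634, 0.774, -0.0, -0.0]
force: [-0.0, 0.9, 0.2]
finger_gap: 0.602
gripper_force: 0.0
```

Emit:
step_arm --targets "0 0 -10 0;0 0 -30 0;0 0 -60 0;0 0 -90 0;0 0 -90 0;0 0 -90 0"

```text
t: 11.85
tcp_pos: [0.5783, 0.3227, 0.1723]
tool_rot: [0.634, 0.774, 0.001, 0.001]
force: [0.1, -0.3, -0.1]
finger_gap: 0.605
gripper_force: 0.0
```

```bash
python3 - <<'E'
from h import *
s,R=tool(); print(s['q'],s['finger_gap'])
o=np.array([.5635,.2149]); y=.203; Rm=np.array([[np.cos(y),-np.sin(y)],[np.sin(y),np.cos(y)]])
for q in (0,.1,.2,.3,.4,.5,.55,.6):
    a=.35-q; print(q,(o+Rm@(np.array([-30+100*np.sin(a),-85+100*np.cos(a)])/1e3)).round(4))
s=snap('side','s5.png'); snap('top','t5.png')
a=cv2.resize(s[110:200,240:340],(800,720),interpolation=cv2.INTER_CUBIC)[:600]
cv2.imwrite('pics/c7.png',a[:,:,::-1])
for n in('top','side'):
    for x in manip.mark_of(n,'tension_handle')[:2]: print(n,x['p'],atz(n,x['position'],.106))
E
```

```text
[3.40607039e-01 6.41634984e-01 1.38961071e+00 3.26812676e-05
 1.10789421e+00 1.42061704e-01] 0.6050322969257009
0 [0.5659 0.2245]
0.1 [0.556  0.2255]
0.2 [0.546  0.2255]
0.3 [0.536  0.2244]
0.4 [0.5262 0.2224]
0.5 [0.5167 0.2194]
0.55 [0.512  0.2176]
0.6 [0.5075 0.2155]
top 0.6 [0.56336613 0.21909184 0.106     ]
side 0.83 [0.56211171 0.21472175 0.106     ]
side 0.34 [0.52558398 0.19212888 0.106     ]
```

View pics/c7.png

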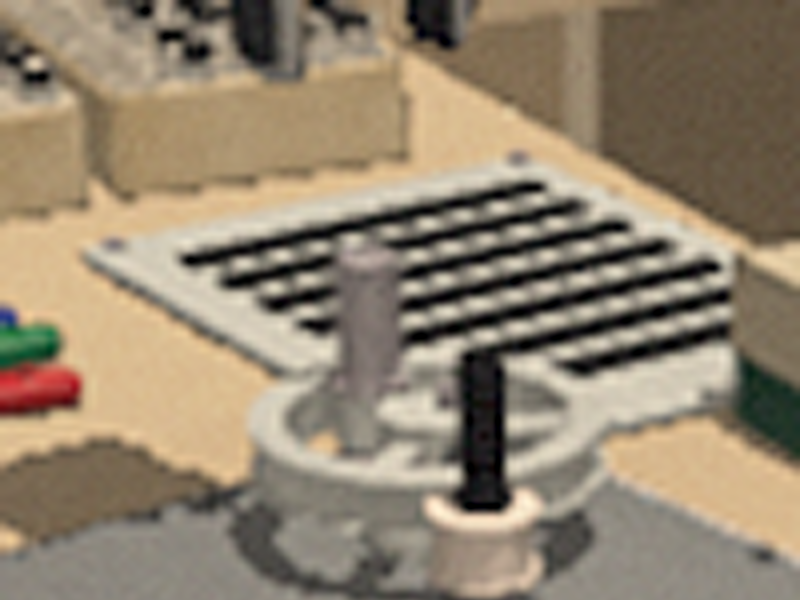

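The pin is home and upright, with its collar on the lug at side pixel (286,157). The handle is untouched at about (300,163). Next I'll grip the handle along the push direction and swing it round.

```bash
python3 - <<'E'
from h import *
go([.567,.224,.172],.2); go([.567,.224,.087],.2); print(proj('side',[.567,.224,.118]),proj('side',[.567,.224,.087]))
E
```

```text
shift [-94.3 -29.   -2.4] turn -0.1 az 0.198 tilt -1.0 t 12.05 F [ 0.35  0.06 -0.51]
shift [-94.3 -28.8  82.6] turn -0.1 az 0.198 tilt -1.0 t 12.05 F [ 0.35  0.06 -0.51]
[299.11993968 154.34852014] [299.37271174 167.6107394 ]
```

Emit:
step_arm --targets "-30 -10 -5 0;-60 -19 -5 0;-94 -29 0 0;-94 -29 0 0;-94 -29 30 0;-94 -29 60 0;-94 -29 82 0;-94 -29 82 0;-94 -29 82 0"

```text
t: 12.95
tcp_pos: [0.5677, 0.225, 0.0883]
tool_rot: [0.633, 0.774, -0.0, -0.0]
force: [0.5, -0.4, 0.6]
finger_gap: 0.597
gripper_force: 0.0
```

Emit:
step_arm --targets "0 0 0 0;0 0 0 0;0 0 0 0;0 0 0 0;0 0 0 0;0 0 0 0;0 0 0 0;0 0 0 0" --gripper 1 --squeeze 30

```text
t: 13.75
tcp_pos: [0.5678, 0.2248, 0.0902]
tool_rot: [0.633, 0.774, 0.0, 0.0]
force: [-3.6, 0.4, 6.1]
finger_gap: 0.149
gripper_force: 29.5
```

```bash
python3 - <<'E'
from h import *
s,R=tool(); print(s['tcp_pos'],s['force'],s['ft_torque'],s['finger_gap'],s['gripper_force'])
o=np.array([.5635,.2149]); y=.203; Rm=np.array([[np.cos(y),-np.sin(y)],[np.sin(y),np.cos(y)]])
H=lambda q:o+Rm@(np.array([-30+100*np.sin(.35-q),-85+100*np.cos(.35-q)])/1e3)
for q in np.arange(0.05,.6,.05):
    d=H(q)-H(0); print(round(q,2),(R.T@[*d,0]*1e3).round(1))
E
```

```text
[0.5677929  0.22483421 0.09015918] [-3.6174701   0.38800798  6.06057694] [-0.02515159  0.49890225  0.05916223] 0.14906879275814822 29.475044432329014
0.05 [ 1.6 -4.7 -0. ]
0.1 [ 2.9 -9.6 -0. ]
0.15 [  4.  -14.4  -0. ]
0.2 [  4.9 -19.4  -0. ]
0.25 [  5.5 -24.3  -0. ]
0.3 [  5.8 -29.3  -0. ]
0.35 [  5.9 -34.3  -0. ]
0.4 [  5.8 -39.3  -0. ]
0.45 [  5.4 -44.3  -0. ]
0.5 [  4.7 -49.3  -0. ]
0.55 [  3.8 -54.2  -0. ]
```

Emit:
step_arm --targets "1.5 -5 0 0;3 -9.5 0 0;4 -14.5 0 0;5 -19.5 0 0;5.5 -24.5 0 0;6 -29.5 0 0;6 -34.5 0 0;6 -39.5 0 0;5.5 -44.5 0 0;4.5 -49.5 0 0;4 -54.5 0 0;4 -54.5 0 0"

```text
t: 14.95
tcp_pos: [0.5181, 0.2212, 0.0904]
tool_rot: [0.634, 0.773, 0.006, 0.003]
force: [5.9, 10.5, -0.1]
finger_gap: 0.148
gripper_force: 31.4
```

```bash
python3 - <<'E'
from h import *
s,R=tool(); print(s['tcp_pos'],s['force'],s['finger_gap'],s['gripper_force'],R.T@(s['tcp_pos']-[.5678,.2248,.0902])*1e3)
a=snap('side','s6.png'); b=snap('top','t6.png')
a=cv2.resize(a[110:210,240:340],(600,600),interpolation=cv2.INTER_CUBIC)
cv2.imwrite('pics/c8.png',a[:,:,::-1])
E
```

```text
[0.51810336 0.22124084 0.09039663] [ 5.87635633 10.50345617 -0.11715554] 0.14791746078644208 31.440125039080158 [  6.27735792 -49.42089418  -0.79523162]
```

View pics/c8.png

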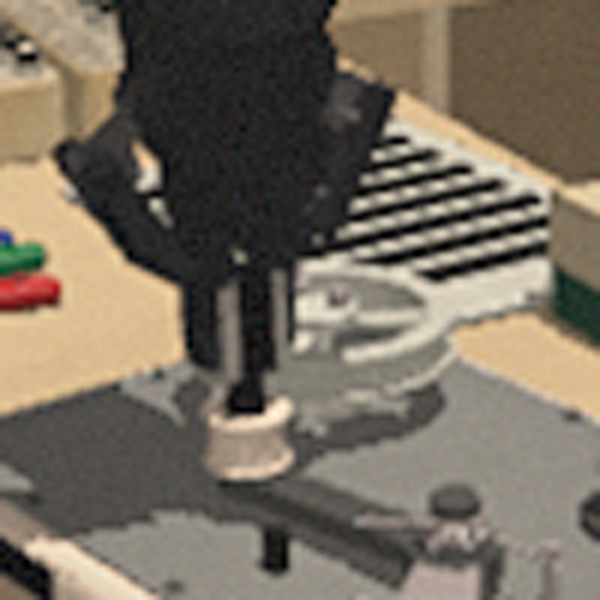

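The handle is gripped at crop (245,390) and the arm has swung back to roughly q = 0.50. I'll push about 5 mm further and relax the sideways load.

Emit:
step_arm --targets "1 -2 0 0;1.5 -4 0 0;1.5 -5.5 0 0;1.5 -5.5 0 0;1.5 -5.5 0 0;1.5 -5.5 0 0"

```text
t: 15.65
tcp_pos: [0.5137, 0.22, 0.0903]
tool_rot: [0.634, 0.774, 0.006, 0.004]
force: [8.0, 3.5, -0.1]
finger_gap: 0.152
gripper_force: 31.5
```

```bash
python3 - <<'E'
from h import *
s,R=tool(); print(s['t'],s['tcp_pos'],s['force'],s['finger_gap'],s['gripper_force'],R.T@(s['tcp_pos']-[.5678,.2248,.0902])*1e3)
a=snap('side','s7.png')
for f in('s0','s6','s7'): pass
A=cv2.imread('pics/s7.png')
cv2.imwrite('pics/c9.png',np.hstack([cv2.resize(cv2.imread('pics/'+f+'.png')[180:225,285:335],(400,360),interpolation=cv2.INTER_CUBIC) for f in('s0','s7')]))
E
```

```text
15.65 [0.5136937  0.21999665 0.0903332 ] [ 7.95262744  3.45820619 -0.10217601] 0.1515342390823175 31.48793011670932 [  5.94878134 -53.9857459   -0.85596948]
```

View pics/c9.png

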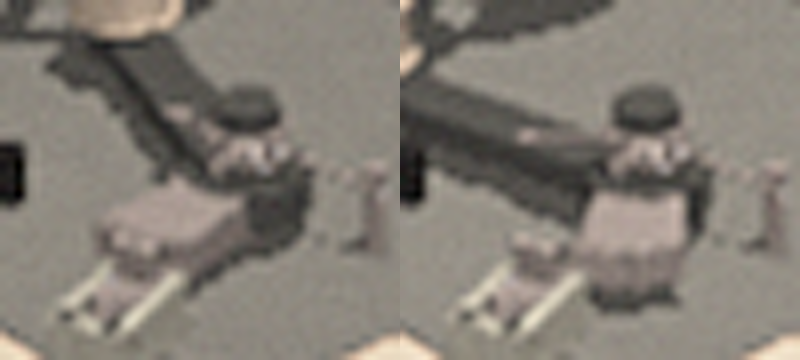

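The quadrant has swung past the pawl, which sits in beside it at about crop (540,255). The holding force is about 8 N, as expected between the last click and the stop, so I'm handing in.

```bash
python3 -c "
from station import manip
print(manip.sign_off())"
```

```text
the job is handed in; nothing more can be done
None
```

I pushed the lock pin home through the lug into the socket and left the hex driver in the block. The fingers now hold the tensioner arm past its last click, at about 0.54 rad by my estimate; I handed the job in at about 16 s, and sign-off returned no verdict.

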